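# Spin the banding wheel and brake it on its mark

## Robot

A 6-joint arm with a two-finger parallel gripper is mounted at the origin on the work surface. World frame = base frame: x ahead of the robot, y to its left, z up, the work surface at z = 0. Lengths are in m, angles in degrees, forces in N, time in s.
With the tool pointing down it reaches from about 0.4 to 0.825 m from the base axis. Payload 7 kg.
Tool frame: the origin (TCP) lies on the centre line of the jaws, within the pads' length; the fingertips stand 11 mm ahead of it and the grasp point (between the pads) lies 8 mm behind it; z points along the fingers, y is the direction in which the jaws open and shut (so a half turn about z gives the same grasp; the last joint's range is limited). The gripper opens to 88 mm and grips with 3 to 60 N. Pads are 19 mm wide; open, the fingers measure 130 mm over their backs; the gripper's body (78 mm by 193 mm) begins 47 mm behind the grasp point.
Start: joints at [-51.389, 20.546, 0.682, 0, -70.136, -16.507], TCP at [0.254, -0.625, 0.238] pointing down, gripper open.
Joint ranges: [-176.03, 176.03], [-82.01, 121.73], [-58.28, 71.71], [-173.87, 95.51], [-174.79, -0.11], [-173.66, 173.66]. Speed limits (degrees/s): [136.94, 136.94, 172.46, 180, 180, 180].

## Interface

Orientations are given as [roll, pitch, yaw] about the fixed x, y, z axes, in that order (R = Rz(yaw) Ry(pitch) Rx(roll)).
In Python, from plant import ctrl, cams, order gives the robot as it stands.
- The arm moves only by the tool jog_arm, never from a script. Its argument "motion" is a list of rows, each an object with "offset": the shift along the tool's x, y, z in mm, a list of three; "roll": the turn about the tool's z in rad; "hand": the finger opening in mm, from 0 to 87.6. A call has 1 to 20 rows; each row is the pose to reach, as a shift and turn from the pose commanded when the call began, along the tool's axes at that moment; what a row does not reach only later rows make up. A row lasts 1/12 s, in which the tool goes at most 41.7 mm and 7.16 degrees, less where a joint would pass 70% of its speed; a pose out of reach is approached as far as the arm can. A call with a gripper value outside its range is refused whole. The fingers move at their own pace and stop on an object; the grip force is fixed at half the most. Time passes only in rows, so rows that repeat a pose let the fingers close. It gives the time, the measured TCP pose, the force and the opening at its end, in the units of the state.
- ctrl.get_obs(): the state, without advancing time (a new reading comes with each control period).
- cams.snapshot(name): name is "side" or "top" or "wrist"; returns a dict with "img" (420x560x3 uint8, red, green, blue), "K" (3x3 intrinsics, pixels), "D" ([k1, k2, p1, p2, k3] as OpenCV has them; the pictures are not rectified), "cam_to_world" (4x4, takes a point from camera to world coordinates); the wrist camera has in their place "T_tool_cam" (4x4, takes a point from camera to tool coordinates, whose origin is the TCP and whose axes are the flange's). Camera axes: x right, y down, z forward; pixel columns grow to the right and rows downward; lengths in m; the calibration is good to about 2 mm. A picture is of the moment at which its call begins: read the wrist's pose just before it. There is no depth.
- order.close_job(): hands the job in, once; it reports no verdict.
The state is a dict: "clock": time; "joint_pos": joint angles; "qvel": joint speeds; "tau": joint torques, N m; "tool_pos": TCP position; "orientation": TCP orientation; "force": force on the tool from outside, world axes, zero at the start; "moment": the same for the moment, N m; "opening": finger opening in m.
Only numpy, scipy, OpenCV 4.12 (cv2) and the standard library are available. Lean on these libraries where they do the work, as an engineer would, in place of code of your own. Each camera call takes 0.05 s, during which the arm holds its last target. There are 200 camera calls.

## Task

Check how the vase runs on the banding wheel: flick the wheel head round with a fingertip so that it turns freely by itself, untouched, through at least one whole turn. Then, before it runs down, brake it with a fingertip as its red mark comes round to the gauge's yellow pointer, so that it stops with the mark at the pointer (ease it along the last little bit with the fingertip if need be), and take the hand away. Touch only the wheel: leave the vase standing on it, and do not touch the gauge or disturb anything else on the table.

Things in the scene. Friction and masses are not known exactly. Their poses are not given: they have to be found in the camera images.
- wheel (a joint): turning angle of the wheel head in rad about its upright axle, growing anticlockwise seen from above, without stops; it starts at 0 and keeps counting over whole turns (6.28 = one turn on). The head runs on a ball bearing: moment of inertia about 0.035 kg m2, slowed by only about 0.002 N m of friction plus 0.0016 N m per rad/s, so after a flick to 2 or 3 rad/s it runs on for several turns, and it stays where it is stopped.
- axle (a point): centre of the wheel head's flat top face, on its axle. The head is a plain round grey cast-iron disc (3.6 kg), 280 mm in diameter and 12 mm thick, its top face level and 102 mm above the table, with nothing under its outer part. The only things that stand up from it are two brass pins and the vase at its middle.
- mark (a point): the red mark on the wheel head: a painted bar 14 mm wide and 30 mm long at the rim, running over the edge; this point is on the top face, 130 mm from the axle, and goes round with the head. The two pins lie 90 degrees to either side of it.
- pin_a (a point): top of a brass bat pin, an upright round pin 10 mm in diameter standing 12 mm above the head's top face, 127 mm from the axle (a washer 18 mm across at its foot is 1 mm thick). It is fixed to the head and may be pushed sideways to flick the wheel.
- pin_b (a point): top of the other, equal bat pin, opposite pin_a across the axle.
- pointer (a point): tip of the gauge's yellow pointer, level with the head and 10 mm outside its rim (150 mm from the axle), at the far half of the wheel as seen from the robot; its own x axis points straight away from the axle, y along the rim. The gauge is a fixed steel post 155 mm tall on a round 84 mm foot, 235 mm from the axle behind the pointer. The mark is at the pointer when it lies on the line from axle to pointer.
- wheel_base: the banding wheel as a whole: green cast foot 170 mm in diameter on the table, column, and the turning head; fixed to the table; origin on the table under the axle. A fingertip pressed on the head's top face near the rim with 5 to 10 N stops a head turning at 1.5 rad/s within about 0.1 s, 10 to 15 mm of rim travel, and can then drag it along.
- gauge: the gauge with its post, foot and pointer, fixed; origin on the table under the wheel's axle (not at the post), x axis towards the post, which is 235 mm along it.
- vase_mid (a point): the loose clay vase with two blue bands standing free at the middle of the wheel head, 80 mm in diameter at most, 92 mm tall, foot 54 mm across; this point is half-way up on its axis. It goes round with the wheel.
- sponge: bystander: yellow sponge block, 75 x 50 x 30 mm, lying near the wheel; origin at its underside
- rib: bystander: flat light-wood potter's rib, 95 x 50 x 8 mm, lying near the wheel; origin at its underside
- glaze: bystander: blue jar with white lid, 72 mm across, 85 mm tall; origin at its underside
- slip: bystander: clear jar with red lid, 62 mm across, 75 mm tall; origin at its underside
- brush_pot: bystander: white pot of brushes, 82 mm across, 240 mm tall with the brushes; origin at its underside
- brush: bystander: paint brush lying down, 190 mm long; origin at its underside
- tape_tin: bystander: red tin, 85 x 60 x 35 mm; origin at its underside
- cane_coil: bystander: small ring of cane, 110 mm across, 16 mm thick; origin at its underside
- vase: the same vase; origin at the centre of its foot.
Things that resemble listed ones, but are neither listed nor needed, are in the scene too. There is more than one size of the gauge; the job needs the middle-sized. What is shaped like the vase but green is not meant.

How it is judged:
By the outcome, as a careful person would: the job done as asked, in the order asked, and still so for the second after the job is handed in, with the robot touching nothing.
It also fails if it takes over 45 s, if anything falls off the work surface, if the arm or the gripper's body presses on something with over 40 N, if the wrist force passes 120 N, or if a joint passes its speed limit or range.

## Working session

There is one attempt and no reset: what is moved stays moved. The work goes in short steps, Python scripts to look and compute and a tool call to move; the robot and the scene stay as the last step left them, time stands still between calls to the robot, and variables do not carry over. Pictures are saved under pics/ and viewed, about 8 in all and at most 12, crops included, and the job is handed in when it is done.

Besides the shell and the picture viewer there is one more tool, called after "Call:" as name(argument=value, ...), one argument or row to a line, values as JSON. jog_arm: Moves the arm, as the interface text tells. Its arguments: {"type":"object","properties":{"motion":{"type":"array"}},"required":["motion"]}

```bash
mkdir -p pics; ls
cat > h.py <<'E'
import numpy as np, cv2, json
from plant import ctrl,cams,order
def snap(n,f=None):
    s=cams.snapshot(n)
    if f: cv2.imwrite('pics/'+f,s['img'][:,:,::-1]); 
    return s
def ray(s,uv,T=None):
    T=np.array(s['cam_to_world']) if T is None else T
    p=cv2.undistortPoints(np.array([[uv]],float),np.array(s['K']),np.array(s['D'])).ravel()
    d=T[:3,:3]@np.array([p[0],p[1],1]); return T[:3,3],d
def onz(s,uv,z,T=None):
    o,d=ray(s,uv,T); return o+d*(z-o[2])/d[2]
def proj(s,P,T=None):
    T=np.array(s['cam_to_world']) if T is None else T
    W=np.linalg.inv(T); return cv2.projectPoints(np.array(P,float).reshape(-1,3),cv2.Rodrigues(W[:3,:3])[0],W[:3,3],np.array(s['K']),np.array(s['D']))[0].reshape(-1,2)
E
python3 - <<'E'
from h import *
print(ctrl.get_obs())
s=snap('top','top1.png'); t=snap('side','side1.png')
import pickle; pickle.dump((s,t),open('s1.pkl','wb'))
print(s['cam_to_world'],t['cam_to_world'])
E
```

```text
pics
{'clock': 0.0, 'joint_pos': array([-5.13893309e+01,  2.05910642e+01,  6.34150217e-01, -1.83334345e-02,
       -7.01337903e+01, -1.65030807e+01]), 'qvel': array([ 0.02012967, -0.02496589,  0.02938081,  0.01890874,  0.0205902 ,
       -0.03019418]), 'tau': array([ 3.01761529e-04, -5.82709837e+01,  2.93050110e+01,  6.99681491e+00,
        6.75234071e-03, -1.76414642e-04]), 'tool_pos': array([ 0.25379418, -0.62498349,  0.23663532]), 'orientation': array([ 1.79908136e+02, -9.24374279e-03, -1.57898648e+02]), 'force': array([ 0.13237261, -1.14478316, -0.66140746]), 'moment': array([ 0.005516  ,  0.01467796, -0.04758631]), 'opening': 0.08731879168896427}
[[-0.01104072 -0.9813098   0.19211763  0.18650401]
 [-0.99992302  0.00974699 -0.00767783  0.00431597]
 [ 0.00566176 -0.19218761 -0.98134187  1.69384212]
 [ 0.          0.          0.          1.        ]] [[ 0.89195645 -0.29716005  0.34074859 -0.08010587]
 [-0.45205921 -0.59865787  0.66124974 -1.09211081]
 [ 0.00749482 -0.74384451 -0.66831069  1.22762036]
 [ 0.          0.          0.          1.        ]]
```

View pics/top1.png

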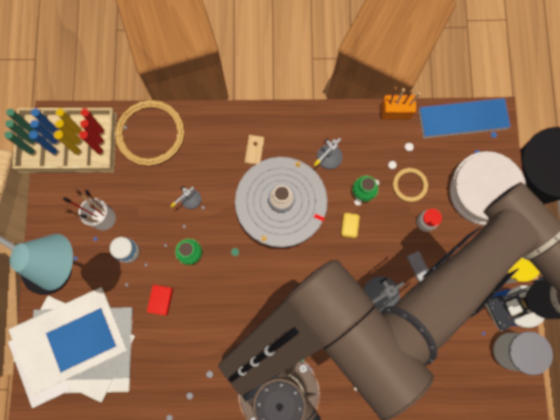

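View pics/side1.png

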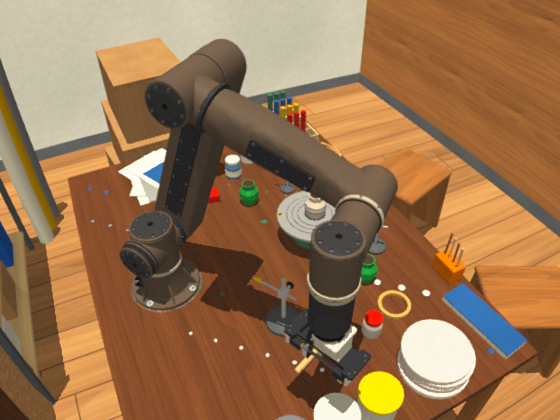

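Candidates: the wheel is at top (281,202). Gauges are at (328,152), beside the wheel; (187,197), smaller and away; and (385,292), larger and near the robot. The vase is the clay one at (282,195); the green ones at (366,188) and (188,251) are not meant. A crop should confirm this.

Run:
```python
from h import *
import pickle
s,t=pickle.load(open('s1.pkl','rb'))
c=s['img'][125:265,215:375]; cv2.imwrite('pics/c1.png',cv2.resize(c,None,fx=5,fy=5,interpolation=cv2.INTER_CUBIC)[:600,:,::-1])
```

```text
(no output)
```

View pics/c1.png

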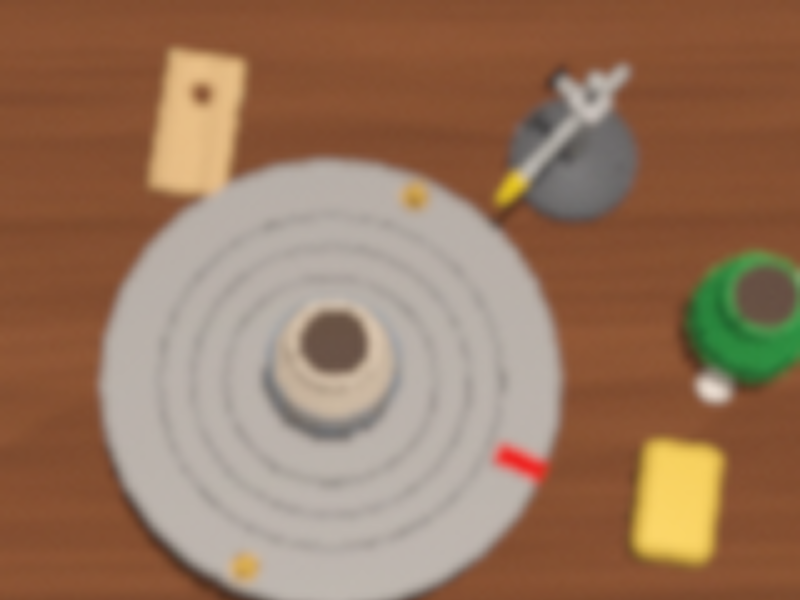

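The crop shows the wheel centre near (331,385), the mark at (522,463), pins at (415,193) and (246,564), and the yellow tip at (498,204). The gauge whose pointer reaches the rim is the right one.

Run:
```python
from h import *
import pickle
s,t=pickle.load(open('s1.pkl','rb'))
q=lambda x,y:((x+.5)/5-.5+215,(y+.5)/5-.5+125)
a=onz(s,q(415,193),.114);b=onz(s,q(246,564),.114)
m=onz(s,q(522,463),.102);p=onz(s,q(498,204),.102)
# rim edges
L=onz(s,q(100,385),.102);R=onz(s,q(562,385),.102);U=onz(s,q(335,158),.102)
c=(a+b)/2
print('pins',a,b,np.linalg.norm(a-b),'mid',c); print('rim',L,R,U,'->',(L[1]+R[1])/2,U[0]-.14)
c=np.array([(c[0]+U[0]-.14)/2,(c[1]+(L[1]+R[1])/2)/2])
for n,x in zip('abmp',(a,b,m,p)):
    d=x[:2]-c; print(n,x,np.hypot(*d),np.degrees(np.arctan2(d[1],d[0])))
print(c,np.degrees(np.arctan2(*(a-b)[[1,0]])))
for n,uv,z in [('rib',(254,149),.008),('sponge',(351,225),.03),('vase green',(366,185),.09),('cane',(411,184),.016),('gaugepost',(332,150),.155),('brushpot',(93,210),.1),('glaze',(122,250),.085),('green2',(188,249),.09),('tin',(160,300),.035),('slip',(431,216),.075)]: print(n,onz(s,uv,z))
w=snap('wrist'); print(w['T_tool_cam'])
```

```text
pins [ 0.68775423 -0.06785378  0.114     ] [0.45831917 0.03695508 0.114     ] 0.25224064634907806 mid [ 0.5730367  -0.01544935  0.114     ]
rim [0.57169693 0.12531917 0.102     ] [ 0.56897344 -0.15573408  0.102     ] [ 0.71456392 -0.0193111   0.102     ] -> -0.01520745770542202 0.5745639182945371
a [ 0.68775423 -0.06785378  0.114     ] 0.12547673527315206 -24.74664217915334
b [0.45831917 0.03695508 0.114     ] 0.12676535881366616 155.64160621427777
m [ 0.52071575 -0.13016757  0.102     ] 0.1265148333575719 -114.80880294056257
p [ 0.6840006  -0.11945483  0.102     ] 0.15161271977096674 -43.37671330590986
[ 0.57380031 -0.0153284 ] -24.55152626070416
rib [0.77121308 0.06958154 0.008     ]
sponge [ 0.50969642 -0.23649236  0.03      ]
vase green [ 0.62321255 -0.27859099  0.09      ]
cane [ 0.6451222  -0.43654536  0.016     ]
gaugepost [ 0.71489273 -0.16976571  0.155     ]
brushpot [0.5499214  0.55149859 0.1       ]
glaze [0.42932564 0.46369231 0.085     ]
green2 [0.42941335 0.26544448 0.09      ]
tin [0.28167237 0.35585526 0.035     ]
slip [ 0.52668683 -0.47640483  0.075     ]
[[-3.14856812e-04 -9.66136420e-01 -2.58031624e-01  6.90053283e-02]
 [ 9.99999468e-01 -5.06083516e-05 -1.03073441e-03  1.38472009e-03]
 [ 9.82771497e-04 -2.58031811e-01  9.66135922e-01 -1.48543208e-01]
 [ 0.00000000e+00  0.00000000e+00  0.00000000e+00  1.00000000e+00]]
```

Call:
jog_arm(
  motion=[
    {"offset": [0, 0, -40], "roll": 0, "hand": 0},
    {"offset": [0, 0, -80], "roll": 0, "hand": 0},
    {"offset": [-430, 484, -80], "roll": 0.386, "hand": 0},
    {"offset": [-430, 484, -80], "roll": 0.386, "hand": 0},
    {"offset": [-430, 484, -80], "roll": 0.386, "hand": 0},
    {"offset": [-430, 484, -80], "roll": 0.386, "hand": 0},
    {"offset": [-430, 484, -80], "roll": 0.386, "hand": 0},
    {"offset": [-430, 484, -80], "roll": 0.386, "hand": 0},
    {"offset": [-430, 484, -80], "roll": 0.386, "hand": 0},
    {"offset": [-430, 484, -80], "roll": 0.386, "hand": 0},
    {"offset": [-430, 484, -80], "roll": 0.386, "hand": 0},
    {"offset": [-430, 484, -80], "roll": 0.386, "hand": 0},
    {"offset": [-430, 484, -80], "roll": 0.386, "hand": 0},
    {"offset": [-430, 484, -80], "roll": 0.386, "hand": 0},
    {"offset": [-430, 484, -80], "roll": 0.386, "hand": 0},
    {"offset": [-430, 484, -80], "roll": 0.386, "hand": 0},
    {"offset": [-430, 484, -80], "roll": 0.386, "hand": 0},
    {"offset": [-430, 484, -80], "roll": 0.386, "hand": 0},
    {"offset": [-430, 484, -60], "roll": 0.386, "hand": 0},
    {"offset": [-430, 484, -30], "roll": 0.386, "hand": 0},
  ],
)

```text
clock: 1.82
tool_pos: [0.4722, -0.0131, 0.2691]
orientation: [179.9, 0.3, -179.8]
force: [0.7, 0.3, -0.2]
opening: 0.0002
```

Run:
```python
from h import *
o=ctrl.get_obs(); print(o['clock'],o['tool_pos'],o['orientation'],o['joint_pos'],o['opening'],o['force'])
w=snap('wrist');s=snap('top')
import pickle; pickle.dump((o,w,s),open('s2.pkl','wb'))
cv2.imwrite('pics/w2.png',np.hstack([cv2.resize(w['img'],(400,300)),cv2.resize(s['img'][110:290,160:400],(400,300))])[:,:,::-1])
```

```text
1.8167 [ 0.47215118 -0.01307205  0.26909319] [ 179.93205796    0.27602805 -179.81908443] [ 2.24076188e+01 -3.62693997e-01 -2.11322808e+01  4.44888090e-02
 -6.89492007e+01 -1.12242418e+02] 0.00018094320190396586 [ 0.65183478  0.28133861 -0.23574689]
```

View pics/w2.png

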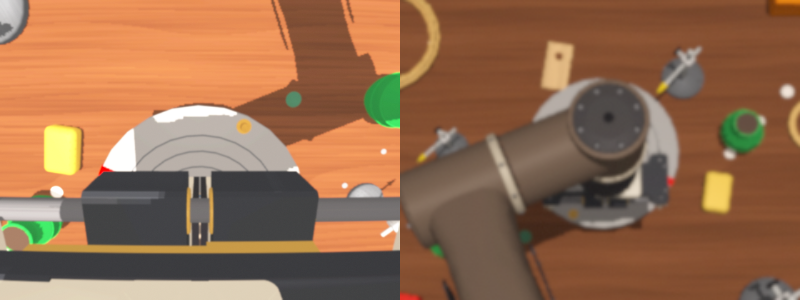

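The wrist view is centred on the near half of the wheel, with pin_b at (244,127) and the mark at (105,170). The top view shows the mark and pointer clear of the arm. Next I test the contact height and stiffness.

Call:
jog_arm(
  motion=[
    {"offset": [0, 0, 40], "roll": 0, "hand": 0},
    {"offset": [0, 0, 80], "roll": 0, "hand": 0},
    {"offset": [0, 0, 120], "roll": 0, "hand": 0},
    {"offset": [0, 0, 145], "roll": 0, "hand": 0},
    {"offset": [0, 0, 153], "roll": 0, "hand": 0},
    {"offset": [0, 0, 153], "roll": 0, "hand": 0},
  ],
)

```text
clock: 2.42
tool_pos: [0.4696, -0.0161, 0.1149]
orientation: [-179.9, -0.2, 180.0]
force: [0.9, 0.9, 0.1]
opening: 0.0005
```

Call:
jog_arm(
  motion=[
    {"offset": [0, 0, 2], "roll": 0, "hand": 0},
    {"offset": [0, 0, 3], "roll": 0, "hand": 0},
    {"offset": [0, 0, 3], "roll": 0, "hand": 0},
  ],
)

```text
clock: 2.67
tool_pos: [0.4715, -0.0151, 0.1133]
orientation: [180.0, 0.1, -180.0]
force: [-1.5, -0.2, 4.4]
opening: 0.0005
```

Call:
jog_arm(
  motion=[
    {"offset": [0, 0, 1], "roll": 0, "hand": 0},
    {"offset": [0, 0, 1], "roll": 0, "hand": 0},
  ],
)

```text
clock: 2.83
tool_pos: [0.4715, -0.0152, 0.1132]
orientation: [-180.0, 0.1, -180.0]
force: [-5.8, 0.0, 15.3]
opening: 0.0003
```

Call:
jog_arm(
  motion=[
    {"offset": [0, 0, -35], "roll": 0, "hand": 0},
    {"offset": [8, 20, -45], "roll": 0, "hand": 0},
    {"offset": [18, 60, -45], "roll": 0, "hand": 0},
    {"offset": [18, 96, -45], "roll": 0, "hand": 0},
    {"offset": [18, 96, -20], "roll": 0, "hand": 0},
    {"offset": [18, 96, -5.5], "roll": 0, "hand": 0},
    {"offset": [18, 96, -5.5], "roll": 0, "hand": 0},
    {"offset": [18, 96, -5.5], "roll": 0, "hand": 0},
  ],
)

```text
clock: 3.5
tool_pos: [0.4525, 0.0809, 0.1167]
orientation: [-180.0, -0.0, -180.0]
force: [0.7, -0.3, 0.9]
opening: 0.0007
```

Run:
```python
from h import *
o=ctrl.get_obs(); print(o['clock'],o['tool_pos'],o['force'])
w=snap('wrist','w3.png')
import pickle; pickle.dump((o,w),open('s3.pkl','wb'))
```

```text
3.5 [0.45247411 0.08086949 0.11669198] [ 0.70666718 -0.26035104  0.92055207]
```

View pics/w3.png

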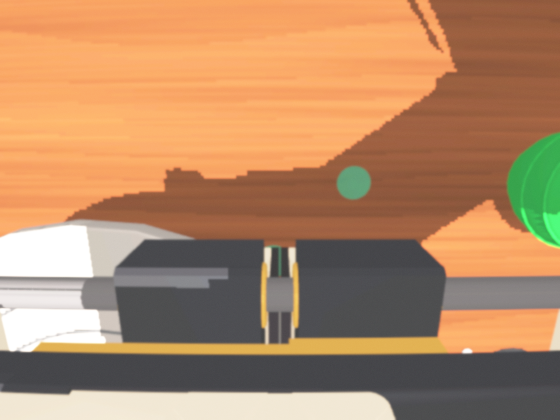

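Call:
jog_arm(
  motion=[
    {"offset": [0, -4, 0], "roll": 0, "hand": 0},
    {"offset": [0, -11, 0], "roll": 0, "hand": 0},
    {"offset": [0, -20, 0], "roll": 0, "hand": 0},
    {"offset": [0, -31, 0], "roll": 0, "hand": 0},
    {"offset": [0, -45, 0], "roll": 0, "hand": 0},
    {"offset": [0, -63, 0], "roll": 0, "hand": 0},
    {"offset": [0, -86, 0], "roll": 0, "hand": 0},
    {"offset": [0, -110, 0], "roll": 0, "hand": 0},
    {"offset": [0, -127, 0], "roll": 0, "hand": 0},
    {"offset": [0, -135, -8], "roll": 0, "hand": 0},
    {"offset": [0, -137, -30], "roll": 0, "hand": 0},
    {"offset": [0, -125, -60], "roll": 0, "hand": 0},
    {"offset": [-10, -110, -60], "roll": 0, "hand": 0},
    {"offset": [-18, -96, -50], "roll": 0, "hand": 0},
    {"offset": [-18, -96, -35], "roll": 0, "hand": 0},
  ],
)

```text
clock: 4.8
tool_pos: [0.4731, -0.0136, 0.1532]
orientation: [179.9, 0.3, -180.0]
force: [0.2, -0.8, -0.6]
opening: 0.0004
```

```bash
cat >> h.py <<'E'
C=np.array([.5737,-.0153]); PT=-43.4
def mark(s):
    """mark angle from red blob near the wheel in the top view"""
    im=s['img'].astype(int); r=(im[...,0]>150)&(im[...,1]<80)&(im[...,2]<80)
    n,l,st,ce=cv2.connectedComponentsWithStats(r.astype(np.uint8))
    out=[]
    for i in range(1,n):
        p=onz(s,ce[i],.102)[:2]-C; d=np.hypot(*p)
        if .1<d<.15 and st[i,4]>5: out.append((round(np.degrees(np.arctan2(p[1],p[0])),1),round(d,4),int(st[i,4])))
    return out
E
python3 - <<'E'
from h import *
import pickle
s0,_=pickle.load(open('s1.pkl','rb')); print('t0',mark(s0)); print('s2',mark(pickle.load(open('s2.pkl','rb'))[2]))
L=[]
for i in range(12):
    o=ctrl.get_obs()['clock'];s=snap('top'); L.append((o,s)); print(round(o,3),mark(s))
print(ctrl.get_obs()['tool_pos'],ctrl.get_obs()['force'])
pickle.dump(L,open('L.pkl','wb'))
E
```

```text
t0 [(np.float64(-114.9), np.float64(0.1296), 28)]
s2 [(np.float64(-115.3), np.float64(0.1369), 18)]
4.8 [(np.float64(7.3), np.float64(0.1315), 27)]
4.85 [(np.float64(13.8), np.float64(0.1309), 27)]
4.9 [(np.float64(20.3), np.float64(0.131), 28)]
4.95 [(np.float64(27.0), np.float64(0.1251), 20)]
5.0 [(np.float64(33.6), np.float64(0.1272), 19)]
5.05 [(np.float64(39.9), np.float64(0.1305), 29)]
5.1 [(np.float64(46.4), np.float64(0.13), 29)]
5.15 [(np.float64(52.9), np.float64(0.1309), 30)]
5.2 [(np.float64(59.4), np.float64(0.1307), 27)]
5.25 [(np.float64(65.7), np.float64(0.1311), 26)]
5.3 [(np.float64(72.2), np.float64(0.1308), 29)]
5.35 [(np.float64(79.1), np.float64(0.1275), 33)]
[ 0.47031772 -0.01521965  0.15134258] [ 0.3180661  0.3533512 -0.3176289]
```

```bash
cat >> h.py <<'E'
def passes(t0,a0,w0,tmax=20,k=(.002,.0016)):
    t,a,w=t0,np.radians(a0),w0; out=[]
    tgt=np.radians(PT)
    while tgt<a: tgt+=2*np.pi
    dt=.001
    while t<t0+tmax and w>0.05:
        w-=(k[0]+k[1]*w)/.035*dt; a+=w*dt; t+=dt
        if a>=tgt: out.append((round(t,3),round(w,3))); tgt+=2*np.pi
    return out
E
python3 - <<'E'
from h import *
print(passes(5.075,43.2,2.27))
E
```

```text
[(7.356, 1.921), (11.135, 1.418), (16.858, 0.804)]
```

Call:
jog_arm(
  motion=[
    {"offset": [0, 0, 10], "roll": 0, "hand": 0},
    {"offset": [0, 0, 20], "roll": 0, "hand": 0},
    {"offset": [0, 0, 20], "roll": 0, "hand": 0},
    {"offset": [0, 0, 20], "roll": 0, "hand": 0},
    {"offset": [0, 0, 20], "roll": 0, "hand": 0},
    {"offset": [0, 0, 20], "roll": 0, "hand": 0},
    {"offset": [0, 0, 20], "roll": 0, "hand": 0},
    {"offset": [0, 0, 20], "roll": 0, "hand": 0},
    {"offset": [0, 0, 20], "roll": 0, "hand": 0},
    {"offset": [0, 0, 20], "roll": 0, "hand": 0},
    {"offset": [0, 0, 20], "roll": 0, "hand": 0},
    {"offset": [0, 0, 20], "roll": 0, "hand": 0},
    {"offset": [0, 0, 20], "roll": 0, "hand": 0},
    {"offset": [0, 0, 20], "roll": 0, "hand": 0},
    {"offset": [0, 0, 20], "roll": 0, "hand": 0},
    {"offset": [0, 0, 20], "roll": 0, "hand": 0},
    {"offset": [0, 0, 20], "roll": 0, "hand": 0},
    {"offset": [0, 0, 20], "roll": 0, "hand": 0},
    {"offset": [0, 0, 20], "roll": 0, "hand": 0},
    {"offset": [0, 0, 20], "roll": 0, "hand": 0},
  ],
)

```text
clock: 7.07
tool_pos: [0.4702, -0.0151, 0.1311]
orientation: [-180.0, -0.0, 180.0]
force: [0.4, -0.2, 1.0]
opening: 0.0006
```

Call:
jog_arm(
  motion=[
    {"offset": [0, 0, 0], "roll": 0, "hand": 0},
    {"offset": [0, 0, 0], "roll": 0, "hand": 0},
    {"offset": [0, 0, 0], "roll": 0, "hand": 0},
    {"offset": [0, 0, 0], "roll": 0, "hand": 0},
    {"offset": [0, 0, 0], "roll": 0, "hand": 0},
    {"offset": [0, 0, 0], "roll": 0, "hand": 0},
    {"offset": [0, 0, 0], "roll": 0, "hand": 0},
    {"offset": [0, 0, 0], "roll": 0, "hand": 0},
    {"offset": [0, 0, 0], "roll": 0, "hand": 0},
    {"offset": [0, 0, 0], "roll": 0, "hand": 0},
    {"offset": [0, 0, 0], "roll": 0, "hand": 0},
    {"offset": [0, 0, 0], "roll": 0, "hand": 0},
    {"offset": [0, 0, 0], "roll": 0, "hand": 0},
    {"offset": [0, 0, 0], "roll": 0, "hand": 0},
    {"offset": [0, 0, 0], "roll": 0, "hand": 0},
  ],
)

```text
clock: 8.32
tool_pos: [0.4702, -0.0151, 0.1311]
orientation: [180.0, 0.0, 180.0]
force: [-0.1, -0.1, -0.1]
opening: 0.0001
```

Run:
```python
from h import *
T=[];A=[]
for i in range(8):
    o=ctrl.get_obs();s=snap('top'); m=mark(s); print(round(o['clock'],3),m)
    if len(m)==1: T.append(o['clock']);A.append(m[0][0])
p=np.polyfit(T,np.unwrap(np.radians(A)),1); tm=np.mean(T); print(tm,p[0],passes(tm,np.degrees(np.polyval(p,tm)),p[0]))
o=ctrl.get_obs();print(o['tool_pos'],o['force'],o['clock'])
```

```text
8.317 [(np.float64(60.1), np.float64(0.1308), 28)]
8.367 [(np.float64(65.0), np.float64(0.1305), 29)]
8.417 [(np.float64(70.3), np.float64(0.1313), 29)]
8.467 [(np.float64(75.4), np.float64(0.1317), 28)]
8.517 [(np.float64(80.4), np.float64(0.1308), 30)]
8.567 [(np.float64(85.9), np.float64(0.1292), 35)]
8.617 [(np.float64(89.6), np.float64(0.1375), 8)]
8.667 []
8.4667 1.7503159070000298 [(np.float64(11.144), np.float64(1.405)), (np.float64(16.954), np.float64(0.785))]
[ 0.47025143 -0.01514519  0.13108966] [0.39331386 0.60499565 0.67206377] 8.7167
```

Call:
jog_arm(
  motion=[
    {"offset": [0, 0, 0], "roll": 0, "hand": 0},
    {"offset": [0, 0, 0], "roll": 0, "hand": 0},
    {"offset": [0, 0, 0], "roll": 0, "hand": 0},
    {"offset": [0, 0, 0], "roll": 0, "hand": 0},
    {"offset": [0, 0, 0], "roll": 0, "hand": 0},
    {"offset": [0, 0, 0], "roll": 0, "hand": 0},
    {"offset": [0, 0, 0], "roll": 0, "hand": 0},
    {"offset": [0, 0, 0], "roll": 0, "hand": 0},
    {"offset": [0, 0, 0], "roll": 0, "hand": 0},
    {"offset": [0, 0, 0], "roll": 0, "hand": 0},
    {"offset": [0, 0, 0], "roll": 0, "hand": 0},
    {"offset": [0, 0, 0], "roll": 0, "hand": 0},
    {"offset": [0, 0, 0], "roll": 0, "hand": 0},
    {"offset": [0, 0, 0], "roll": 0, "hand": 0},
    {"offset": [0, 0, 0], "roll": 0, "hand": 0},
    {"offset": [0, 0, 0], "roll": 0, "hand": 0},
    {"offset": [0, 0, 0], "roll": 0, "hand": 0},
    {"offset": [0, 0, 0], "roll": 0, "hand": 0},
    {"offset": [0, 0, 0], "roll": 0, "hand": 0},
    {"offset": [0, 0, 0], "roll": 0, "hand": 0},
  ],
)

```text
clock: 10.38
tool_pos: [0.4703, -0.0151, 0.1311]
orientation: [180.0, 0.0, 180.0]
force: [-0.5, 0.5, -0.1]
opening: 0.0004
```

Run:
```python
from h import *
for i in range(3):
    o=ctrl.get_obs();s=snap('top'); m=mark(s); print(round(o['clock'],3),m, passes(o['clock'],m[0][0],1.5)[0] if m else '')
print(ctrl.get_obs()['clock'])
```

```text
10.383 [(np.float64(-103.6), np.float64(0.13), 30)] (11.106, 1.411)
10.433 [(np.float64(-99.3), np.float64(0.13), 25)] (11.103, 1.417)
10.483 [(np.float64(-94.6), np.float64(0.1311), 25)] (11.095, 1.424)
10.5333
```

Call:
jog_arm(
  motion=[
    {"offset": [0, 0, 0], "roll": 0, "hand": 0},
    {"offset": [0, 0, 0], "roll": 0, "hand": 0},
    {"offset": [0, 0, 0], "roll": 0, "hand": 0},
    {"offset": [0, 0, 4], "roll": 0, "hand": 0},
    {"offset": [0, 0, 12], "roll": 0, "hand": 0},
    {"offset": [0, 0, 18.8], "roll": 0, "hand": 0},
    {"offset": [0, 0, 20], "roll": 0, "hand": 0},
    {"offset": [0, 0, 20], "roll": 0, "hand": 0},
    {"offset": [0, 0, 20], "roll": 0, "hand": 0},
    {"offset": [0, 0, 20], "roll": 0, "hand": 0},
  ],
)

```text
clock: 11.37
tool_pos: [0.4704, -0.0157, 0.1131]
orientation: [-179.9, 0.0, -179.9]
force: [-11.7, 0.6, 32.5]
opening: 0.0002
```

Run:
```python
from h import *
for i in range(2):
    o=ctrl.get_obs();s=snap('top'); print(round(o['clock'],3),mark(s),o['force'],o['tool_pos'])
i=s['img'][125:245,215:375]; cv2.imwrite('pics/c5.png',cv2.resize(i,None,fx=5,fy=5,interpolation=cv2.INTER_CUBIC)[:,:,::-1])
```

```text
11.367 [(np.float64(-49.0), np.float64(0.1297), 31)] [-11.74585872   0.62080338  32.45508131] [ 0.4703592  -0.01568633  0.1130943 ]
11.417 [(np.float64(-49.0), np.float64(0.1297), 31)] [-11.53919092  -0.20057416  33.4867536 ] [ 0.47035716 -0.01569205  0.11309111]
```

View pics/c5.png

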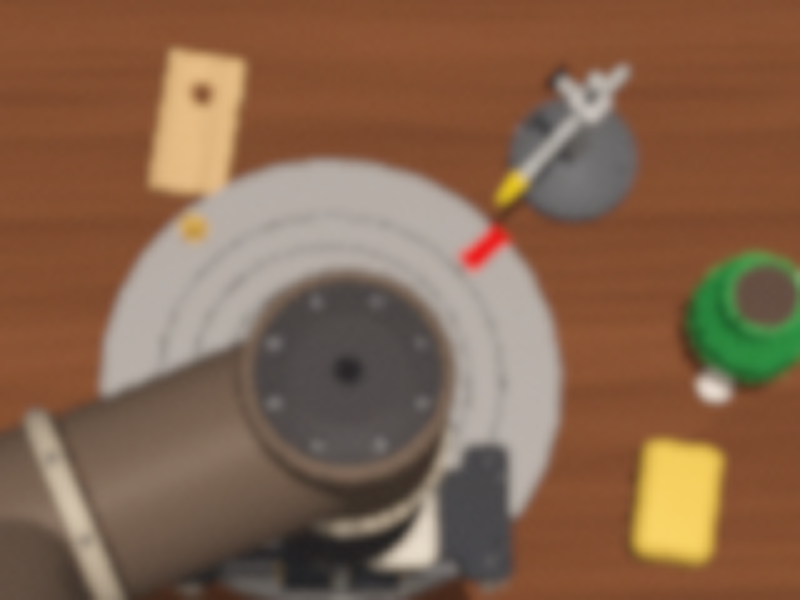

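Call:
jog_arm(
  motion=[
    {"offset": [0, 0, -1], "roll": 0, "hand": 0},
    {"offset": [0, 0, -1.6], "roll": 0, "hand": 0},
    {"offset": [0, -1, -1.6], "roll": 0, "hand": 0},
    {"offset": [0, -2.2, -1.6], "roll": 0, "hand": 0},
    {"offset": [0, -3.6, -1.6], "roll": 0, "hand": 0},
    {"offset": [-0.1, -5, -1.6], "roll": 0, "hand": 0},
    {"offset": [-0.2, -6.4, -1.6], "roll": 0, "hand": 0},
    {"offset": [-0.3, -7.8, -1.6], "roll": 0, "hand": 0},
    {"offset": [-0.4, -9, -1.6], "roll": 0, "hand": 0},
    {"offset": [-0.5, -9.8, -1.6], "roll": 0, "hand": 0},
    {"offset": [-0.5, -9.8, -1.6], "roll": 0, "hand": 0},
    {"offset": [-0.5, -9.8, -1.6], "roll": 0, "hand": 0},
  ],
)

```text
clock: 12.47
tool_pos: [0.4714, -0.025, 0.1132]
orientation: [-180.0, 0.1, -180.0]
force: [-3.2, 0.2, 13.1]
opening: 0.0004
```

Run:
```python
from h import *
o=ctrl.get_obs();s=snap('top'); print(round(o['clock'],3),mark(s),o['force'],o['tool_pos'])
im=s['img'].astype(int)[155:175,305:325]
y=(im[...,0]>150)&(im[...,1]>120)&(im[...,2]<90)
v,u=np.nonzero(y)
for a,b in zip(u,v):
    p=onz(s,(a+305,b+155),.102)[:2]-C; print(a+305,b+155,im[b,a],round(np.hypot(*p),4),round(np.degrees(np.arctan2(p[1],p[0])),1))
i=s['img'][145:205,265:345]; cv2.imwrite('pics/c6.png',cv2.resize(i,None,fx=10,fy=10,interpolation=cv2.INTER_CUBIC)[:,:,::-1])
```

```text
12.467 [(np.float64(-43.9), np.float64(0.1298), 29)] [-3.16016015  0.16016109 13.14585719] [ 0.4714259  -0.0250395   0.11324917]
317 159 [165 136  69] 0.173 -40.9
316 160 [172 134  46] 0.1685 -40.8
317 160 [200 167  54] 0.1706 -41.6
318 160 [212 184  88] 0.1726 -42.4
315 161 [163 121  45] 0.1641 -40.7
316 161 [197 161  41] 0.1661 -41.5
317 161 [218 186  41] 0.1681 -42.3
318 161 [221 191  60] 0.1702 -43.1
319 161 [205 179  88] 0.1723 -43.8
315 162 [183 145  41] 0.1616 -41.4
316 162 [211 177  36] 0.1636 -42.2
317 162 [219 187  33] 0.1657 -43.0
318 162 [209 178  41] 0.1678 -43.8
319 162 [183 155  58] 0.1699 -44.6
314 163 [166 126  44] 0.1571 -41.3
315 163 [196 162  39] 0.1591 -42.2
316 163 [211 178  36] 0.1612 -43.0
317 163 [204 171  33] 0.1633 -43.8
318 163 [177 147  37] 0.1654 -44.6
314 164 [171 133  42] 0.1547 -42.1
315 164 [192 159  40] 0.1567 -42.9
316 164 [192 160  34] 0.1588 -43.7
317 164 [171 139  35] 0.1609 -44.5
315 165 [166 131  39] 0.1543 -43.7
316 165 [155 122  36] 0.1565 -44.5
```

View pics/c6.png

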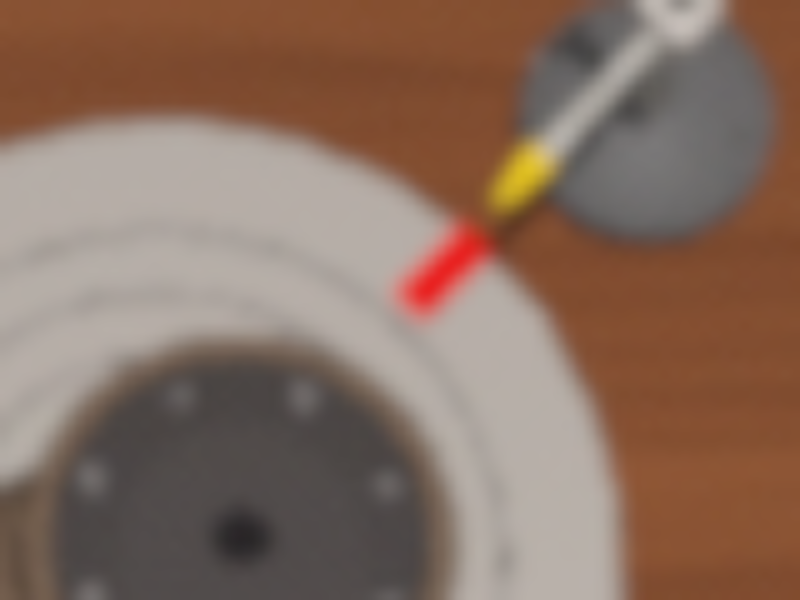

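The mark is now at -43.9° and the pointer at about -43.3°. One last 1 mm ease, then lift straight up.

Call:
jog_arm(
  motion=[
    {"offset": [0, -0.6, 0], "roll": 0, "hand": 0},
    {"offset": [0, -1.1, 0], "roll": 0, "hand": 0},
    {"offset": [0, -1.1, 0], "roll": 0, "hand": 0},
    {"offset": [0, -1.1, -0.8], "roll": 0, "hand": 0},
    {"offset": [0, -1.1, -3], "roll": 0, "hand": 0},
    {"offset": [0, -1.1, -15], "roll": 0, "hand": 0},
    {"offset": [0, -1.1, -50], "roll": 0, "hand": 0},
    {"offset": [0, -1.1, -90], "roll": 0, "hand": 0},
    {"offset": [0, -1.1, -130], "roll": 0, "hand": 0},
    {"offset": [30, -1.1, -150], "roll": 0, "hand": 0},
    {"offset": [60, 30, -160], "roll": 0, "hand": 0},
    {"offset": [60, 70, -160], "roll": 0, "hand": 0},
    {"offset": [60, 110, -160], "roll": 0, "hand": 0},
    {"offset": [60, 150, -160], "roll": 0, "hand": 0},
    {"offset": [60, 190, -160], "roll": 0, "hand": 0},
    {"offset": [60, 230, -160], "roll": 0, "hand": 0},
    {"offset": [60, 230, -160], "roll": 0, "hand": 0},
    {"offset": [60, 230, -160], "roll": 0, "hand": 0},
  ],
)

```text
clock: 14.02
tool_pos: [0.4103, 0.2067, 0.2715]
orientation: [-179.9, -0.1, -179.8]
force: [0.0, 0.2, 0.3]
opening: 0.0003
```

Run:
```python
from h import *
for i in range(2):
    o=ctrl.get_obs();s=snap('top'); print(round(o['clock'],3),mark(s),o['force'],o['tool_pos'])
i=s['img'][130:250,215:375]; cv2.imwrite('pics/c7.png',cv2.resize(i,None,fx=5,fy=5,interpolation=cv2.INTER_CUBIC)[:,:,::-1])
```

```text
14.017 [(np.float64(-43.5), np.float64(0.1303), 28)] [0.04184753 0.19152376 0.34894955] [0.41025539 0.20674264 0.2715314 ]
14.067 [(np.float64(-43.5), np.float64(0.1303), 28)] [-0.4119905  -0.40034951 -0.10861674] [0.41028075 0.20551423 0.27168674]
```

View pics/c7.png

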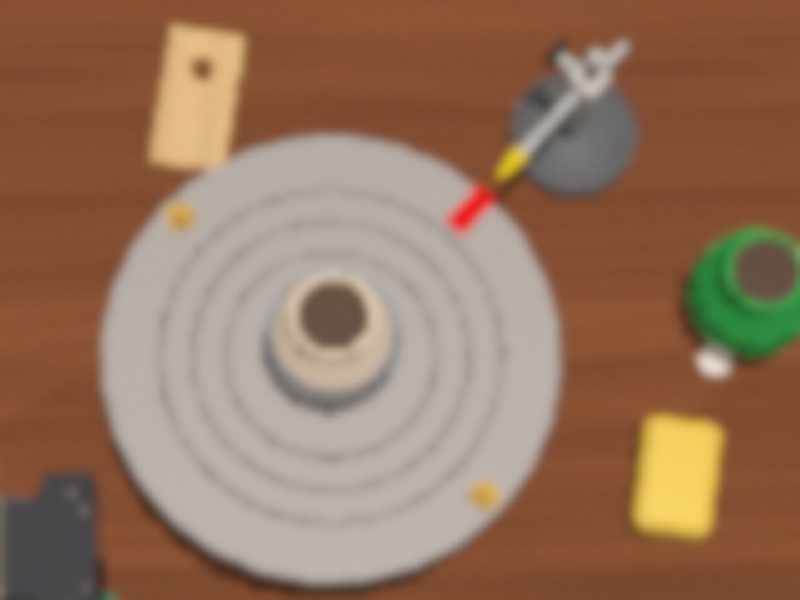

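The picture shows the mark at (473,207) in line with the pointer tip at (498,178). The vase is standing at the middle and the wheel is at rest. The pin line, from (180,216) to (485,495), is perpendicular to the pointer direction within about 0.3°.

```bash
python3 -c "
from h import *
print(order.close_job())"
```

```text
the job is handed in; nothing more can be done
None
```

The vase has been run on the wheel, and the wheel now stands with its red mark at the yellow pointer. The job was handed in at about 14 s of the 45 s allowed.

- **Flick:** before it, I pressed a fingertip on the still head to find its height. I then pushed pin_b with closed fingertips, and the head ran at about 2.27 rad/s. It turned untouched for well over one turn, until about 11.05 s.
- **Brake:** I pressed on the top face as the mark came round at about 1.4 rad/s. It stopped 5.6° short of the pointer. I eased it forward about 10 mm and then 1 mm with the fingertip, lifted off, and moved the hand aside.
- **Last checks:**
  - Two pictures 0.05 s apart both put the mark at -43.5°. The pointer is at about -43.4°, good to roughly 0.5°.
  - The line between the pins agreed to about 0.3°.
  - The vase is upright at the middle, the gauge, sponge and rib have not moved, and the wrist reads no load.
- **Off plan:** the press peaked at about 33 N instead of the 5–10 N I intended. That was fingertip force on the wheel only, and I eased it to 13 N before dragging.

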